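# Pull the spent dust filter and cover the extractor

## Robot

A 6-joint arm with a two-finger parallel gripper is mounted at the origin on the work surface. World frame = base frame: x ahead of the robot, y to its left, z up, the work surface at z = 0. Lengths are in mm, angles in rad, forces in N, time in s.
With the tool pointing down it reaches from about 350 to 775 mm from the base axis. Payload 7.3 kg.
Tool frame: the origin (TCP) lies on the centre line of the jaws, within the pads' length; the fingertips stand 14 mm ahead of it and the grasp point (between the pads) lies 5 mm behind it; z points along the fingers, y is the line along which they close (so a half turn about z gives the same grasp; the last joint's range is limited). The gripper opens to 92 mm and grips with 3 to 60 N. Pads are 19 mm wide; open, the fingers measure 130 mm over their backs; the gripper's body (75 mm by 190 mm) begins 47 mm behind the grasp point.
Start: joints at [1.139, 0.342, 1.524, -0, 1.275, -0.146], TCP at [147.995, 503.727, 240.741] pointing down, gripper open.
Joint ranges: [-2.53, 2.53], [-0.77, 2.02], [0.04, 2.7], [-1, 4.14], [0.28, 2.66], [-3.11, 3.11]. Speed limits (rad/s): [2.57, 2.57, 3.14, 3.14, 3.14, 3.14].

## Interface

Orientations are given as [roll, pitch, yaw] about the fixed x, y, z axes, in that order (R = Rz(yaw) Ry(pitch) Rx(roll)).
In Python, from plant import get_obs, capture, bot, spot_in, trace, pinpoint gives the robot as it stands.
- The arm moves only by the tool play_rows, never from a script. Its argument "rows" is a list of rows, each a list of 2 entries, a list of its own where there are three numbers: the shift along the world's x, y, z in units of 3 cm (1.0 is 3 cm), then the turn, a rotation vector about the world's x, y, z in units of 8 degrees (1.0 is 8 degrees). A call has 1 to 12 rows; each row shifts and turns the commanded pose from where the row before left it; what a row does not reach is not made up. A row lasts 1/8 s, in which the tool goes at most 62.5 mm and 10.7 degrees, less where a joint would pass 70% of its speed; a pose out of reach is approached as far as the arm can. A call with a number of a shift or a turn outside -1 to 1 is refused whole. A call with a gripper value outside its range is refused whole. "hand" is the opening, from -1 (shut) to 1 (fully open), set as the call begins (left out, the last holds). The fingers move at their own pace and stop on an object; the grip force is fixed at half the most. Time passes only in rows, so rows that do not move let the fingers close. It gives the time, the measured TCP pose, the force, the opening and the grip force at its end, in the units of the state.
- get_obs(): the state, without advancing time (a new reading comes with each control period).
- capture(name): name is "scene" or "side" or "wrist"; returns a dict with "frame" (480x640x3 uint8, red, green, blue), "fov_y" (degrees; the focal length in pixels is half the picture's height over the tangent of half this angle, whatever the lens; pixels are square), "cx", "cy" (the principal point, pixels), "rvec" (rotation vector, rad) and "tvec" (3), from world to camera coordinates, as OpenCV has them; the wrist camera has in their place "hand_eye" (4x4, takes a point from camera to tool coordinates, whose origin is the TCP and whose axes are the flange's). Camera axes: x right, y down, z forward; pixel columns grow to the right and rows downward; lengths in mm; the calibration is good to about 2 mm. A picture is of the moment at which its call begins: read the wrist's pose just before it. There is no depth.
- bot.close_job(): hands the job in; it is judged then, once.
Trained networks look in the newest picture that a camera, given by its name, has taken for a name from the list of things; names that differ only in an ending like _2 or _b are one class to them, and where a whole thing is asked for, a point or a joint stands for the part that bears it (a point fixed in the world has none). Each returns a list of dicts, best first, with "p" (0 to 1); they miss things now and then, are a little off and sometimes report something else, mostly with a low value. They report only what shows in the picture. A call takes as long as a camera call. They do not tell look-alikes from the thing itself.
- spot_in(query, camera): "at" ([row, column] in pixels, amid what is visible of it).
- trace(query, camera): "mask" (480x640 bool, what is visible of it) and "at" ([row, column] in pixels, amid what is visible of it).
- pinpoint(query, camera): "at" ([row, column] in pixels: a listed point, or the origin of a listed thing).
The state is a dict: "time": time; "joint_positions": joint angles; "dq": joint speeds; "tau": joint torques, N m; "tool_pos": TCP position; "tcp_rot": TCP orientation; "contact_force": force on the tool from outside, world axes, zero at the start; "moment": the same for the moment, N m; "grip_width": finger opening in mm; "finger_force": force on a finger pad.
Only numpy, scipy, OpenCV 4.12 (cv2) and the standard library are available. Lean on these libraries where they do the work, as an engineer would, in place of code of your own. Each camera call takes 0.05 s, during which the arm holds its last target. There are 200 camera calls.

## Task

The dust extractor's filter is spent: turn it anticlockwise (seen from above) by its bar grip until its lugs come free at the two notches of the collar, lift it out, and stand it upright on its foot in the aluminium tray. Then take the round wooden cover off the sculptor's turntable, which spins freely, and lay it flat over the extractor's open port so that the hole and both notches are fully covered. Leave the clay figure standing on the turntable and leave the other tools, can and bottle where they are.

Things in the scene. Friction and masses are not known exactly. Their poses are not given: they have to be found in the camera images.
- extractor: Grey sheet-metal dust extractor, 200 x 200 mm, 104 mm high, fixed to the table. Origin: centre of its underside; z up. On top a raised dark square collar, 136 x 136 mm, its flat top 104 mm above the table, with a round hole (76 mm) in the middle and two notches (24 mm wide, out to 54 mm from the hole's centre) at its +x and -x sides.
- port (a point): Centre of the collar's hole, at the height of the collar's top face; axes as the extractor's (the notches lie along x).
- filter: Spent filter, 107 mm high, 300 g: pleated paper cylinder (70 mm diameter, 60 mm high), above it a round white flange (92 mm diameter, 7 mm thick) and an upright bar grip 70 mm long (along x), 18 mm wide, 40 mm high. Origin: centre of its foot, z up. It starts in the port, flange on the collar, foot 44 mm above the table, bar 0.75 to 1.2 rad clockwise of the notches, lugs caught under the collar.
- filter_lugs (a point): On the filter's axis at the height of its two lugs, 45 mm above the foot. Lugs point along +x and -x, in line with the bar: 14 mm wide, 8 mm thick, out to 49 mm from the axis. They pass the notches within 0.07 rad of the notch line; turned anticlockwise they meet a stop 0.07 rad past it. Half a turn makes no difference. The filter must rise 65 mm to clear the collar.
- filter_grip (a point): Grip point on the filter's bar: on its axis, 92 mm above the foot, 15 mm below the bar's top, 25 mm above the flange. Axes as the filter's (x along the bar).
- turntable: Steel sculptor's turntable, fixed foot; its round top (220 mm diameter, top face 70 mm above the table) spins freely about the vertical axis. Origin: centre of the foot's underside, on the axis.
- cover: Round flat plywood cover, 136 mm diameter, 8 mm thick, about 160 g, with a round dark wood knob in the middle of its top: neck 22 mm diameter, above it a head 32 mm diameter from 17 to 45 mm above the cover's underside. Origin: centre of its underside; z up. It starts lying off-centre on the turntable.
- cover_knob (a point): Middle of the cover's knob head, 33 mm above the cover's underside.
- tray: Square aluminium tray, open at the top, 200 x 200 mm, 40 mm high, walls and floor 5 mm thick, fixed. Origin: centre of its underside.
- tray_in (a point): Centre of the tray's inner floor, 5 mm above the table.
- figure: Bystander: small clay figure, 83 mm tall, foot 42 mm diameter, standing on the turntable beside the cover; origin under its foot. Must stay upright on the turntable.
- hammer: Bystander: hammer lying on the table's far side.
- can: Bystander: metal paint can, 100 mm diameter, 120 mm high.
- brush: Bystander: brush lying near the robot, to its left.
- glue: Bystander: white bottle, 60 mm diameter, 160 mm high, standing at the far side.
- clamp: Bystander: steel G-clamp lying near the robot, to its right.
- chisel: Bystander: slim hand tool lying at the far side.
Not all that is in view belongs to the job. Several things have the shape of the cover; the one meant has the colours described above.

How it is judged:
By the outcome, as a careful person would: the job done as asked, in the order asked, and still so for the second after the job is handed in, with the robot touching nothing.
It also fails if it takes over 61 s, if anything falls off the work surface, if the arm or the gripper's body presses on something with over 40 N, if the wrist force passes 120 N, or if a joint passes its speed limit or range.

## Working session

There is one attempt and no reset: what is moved stays moved. The work goes in short steps, Python scripts to look and compute and a tool call to move; the robot and the scene stay as the last step left them, time stands still between calls to the robot, and variables do not carry over. Pictures are saved under pics/ and viewed, at most 10 in all, crops included, and the job is handed in when it is done.

Besides the shell and the picture viewer there is one more tool, called after ">>>" as a command line: name --argument value ..., lists and objects as JSON in quotes. play_rows: Moves the arm, as the interface text tells. Shifts and turns lie within -1 to 1; 1 stands for 3 cm of shift or 8 degrees of turn. Its arguments: {"type":"object","properties":{"rows":{"type":"array"},"hand":{"type":"number"}},"required":["rows"]}

```bash
mkdir -p pics; ls; cat > h.py <<'E'
import numpy as np, cv2
from plant import get_obs, capture, bot, spot_in, trace, pinpoint
from scipy.spatial.transform import Rotation as R
def cam(name):
    o=get_obs(); c=capture(name)
    h,w=c["frame"].shape[:2]; f=h/2/np.tan(np.radians(c["fov_y"])/2)
    K=np.array([[f,0,c["cx"]],[0,f,c["cy"]],[0,0,1]])
    if "hand_eye" in c:
        T=np.eye(4); T[:3,:3]=R.from_euler('xyz',o["tcp_rot"]).as_matrix(); T[:3,3]=o["tool_pos"]
        X=T@np.array(c["hand_eye"]); Rw=X[:3,:3]; p=X[:3,3]
    else:
        Rm=cv2.Rodrigues(np.array(c["rvec"],float))[0]; Rw=Rm.T; p=-Rm.T@np.array(c["tvec"],float).ravel()
    return dict(K=K,R=Rw,p=p,im=c["frame"])
def at_z(c,rc,z):
    d=c["R"]@np.linalg.inv(c["K"])@np.array([rc[1],rc[0],1.]); return c["p"]+d*(z-c["p"][2])/d[2]
def proj(c,P):
    q=c["K"]@(c["R"].T@(np.asarray(P,float)-c["p"])); return q[1]/q[2],q[0]/q[2]
def save(c,n,crop=None,s=1):
    im=c["im"][...,::-1]
    if crop: a,b,d,e=crop; im=im[a:b,d:e]
    cv2.imwrite("pics/"+n,cv2.resize(im,None,fx=s,fy=s,interpolation=cv2.INTER_CUBIC))
E
python3 - <<'E'
from h import *
Z=dict(port=104,filter_grip=136,filter=44,cover_knob=103,cover=70,tray_in=5,turntable=0,figure=70,extractor=0,tray=0)
for n in ("scene","side","wrist"):
    c=cam(n); save(c,n+"0.png"); print(n,c["p"].round())
    for q,z in Z.items():
        for r in pinpoint(q,n)[:3]: print(n,q,round(r["p"],2),np.round(r["at"]),at_z(c,r["at"],z).round(1))
o=get_obs();print(o["tool_pos"],o["tcp_rot"],o["time"])
E
```

```text
pics
scene [1319.  430. 1339.]
scene port 0.77 [295. 442.] [506.  348.3 104. ]
scene filter_grip 0.77 [292. 444.] [517.5 354.5 136. ]
scene filter_grip 0.62 [284. 221.] [ 782.6 -155.7  136. ]
scene filter_grip 0.45 [198. 226.] [ 536.5 -314.5  136. ]
scene cover_knob 0.85 [162. 287.] [ 293.7 -259.5  103. ]
scene cover_knob 0.69 [256. 167.] [ 767.2 -353.   103. ]
scene cover_knob 0.61 [310. 437.] [554.6 354.6 103. ]
scene cover 0.84 [168. 288.] [ 288.3 -261.3   70. ]
scene cover 0.76 [203. 228.] [ 504.3 -341.    70. ]
scene cover 0.69 [260. 169.] [ 761.7 -359.7   70. ]
scene tray_in 0.85 [274. 313.] [561.6  -9.1   5. ]
scene turntable 0.75 [210. 231.] [ 481.1 -356.2    0. ]
scene turntable 0.45 [204. 223.] [ 471.7 -393.1    0. ]
scene figure 0.6 [317. 436.] [554.4 358.3  70. ]
scene figure 0.55 [176. 237.] [ 398.6 -382.6   70. ]
scene extractor 0.83 [319. 437.] [517.7 360.5   0. ]
scene tray 0.56 [273. 314.] [555.9 -10.7   0. ]
side [ 488. -814.  964.]
side port 0.6 [166. 302.] [506.5 348.8 104. ]
side filter_grip 0.77 [158. 305.] [516.8 349.  136. ]
side filter 0.83 [179. 305.] [516.3
[... 160 characters left out ...]
256.6 -338.   103. ]
side cover 0.94 [367. 323.] [ 523.2 -335.7   70. ]
side cover 0.73 [401. 417.] [ 710.6 -425.    70. ]
side cover 0.64 [377. 199.] [ 254.7 -337.5   70. ]
side tray_in 0.74 [274. 330.] [564.5 -17.7   5. ]
side turntable 0.73 [390. 268.] [ 395.1 -344.6    0. ]
side turntable 0.72 [389. 306.] [ 483.1 -348.7    0. ]
side turntable 0.47 [238. 256.] [355.3 140.4  -0. ]
side figure 0.57 [390. 271.] [ 408.8 -380.1   70. ]
side figure 0.5 [204. 383.] [742.5 186.   70. ]
side extractor 0.57 [191. 304.] [509.3 354.1  -0. ]
side tray 0.66 [274. 332.] [570.5 -16.9   0. ]
wrist [ 67. 527. 385.]
[148.00277583 503.73838501 240.73429829] [3.14148338e+00 1.23313671e-05 2.85578089e+00] 1.65
```

View pics/scene0.png

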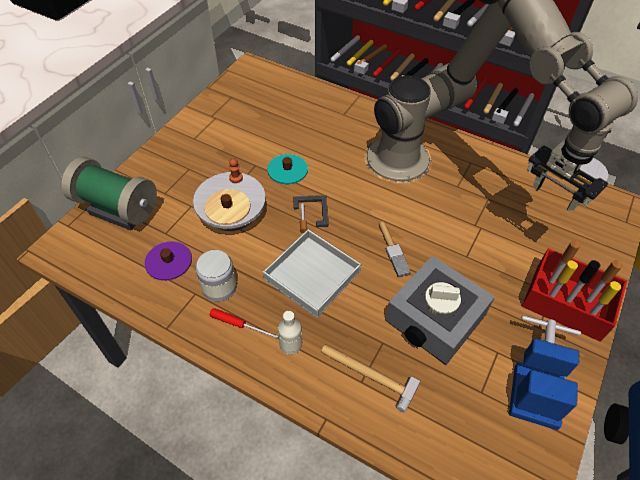

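View pics/side0.png

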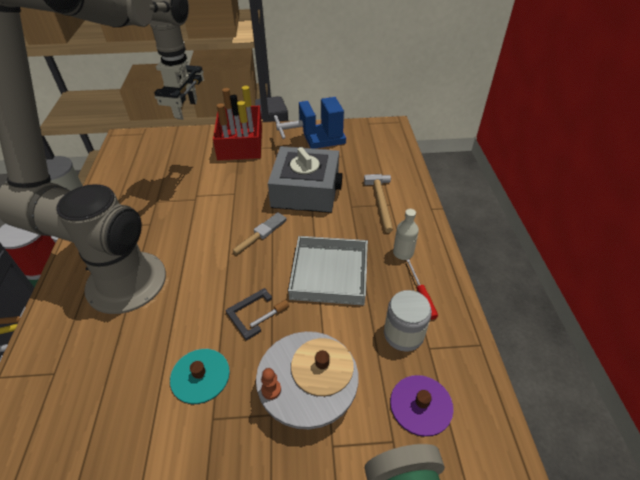

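Candidates with the cover's shape (scene row, col): teal (162,287), plywood on the turntable (203,228), purple (256,167). The description fits the plywood one at (203,228). I go to the filter first.

>>> play_rows --rows '[[[0.95,-0.43,0.1],[0,0,0]],[[0.95,-0.43,0.1],[0,0,0]],[[0.95,-0.43,0.1],[0,0,0]],[[0.95,-0.43,0.1],[0,0,0]],[[0.95,-0.43,0.1],[0,0,0]],[[0.95,-0.43,0.1],[0,0,0]],[[0.95,-0.43,0.1],[0,0,0]],[[0.95,-0.43,0.1],[0,0,0]],[[0.95,-0.43,0.1],[0,0,0]],[[0.95,-0.43,0.1],[0,0,0]],[[0.95,-0.43,0.1],[0,0,0]],[[0,0,0],[0,0,0]]]' --hand 1

```text
time: 3.15
tool_pos: [463.1, 360.8, 273.5]
tcp_rot: [3.142, 0.0, 2.853]
contact_force: [-0.3, 0.4, 1.2]
grip_width: 91.8
finger_force: 0.0
```

```bash
python3 - <<'E'
from h import *
c=cam("wrist"); save(c,"w1.png"); print(c["p"].round(), c["R"].round(2).tolist())
for q,z in dict(port=104,filter_grip=136).items():
    for r in pinpoint(q,"wrist")[:2]: print(q,round(r["p"],2),np.round(r["at"]),at_z(c,r["at"],z).round(1))
o=get_obs();print(o["tool_pos"],o["tcp_rot"],o["time"])
import pickle; pickle.dump(c,open("c1.pkl","wb"))
# crop of the cover
im=cv2.imread("pics/scene0.png")[150:260,170:310]; cv2.imwrite("pics/crop.png",cv2.resize(im,None,fx=4,fy=4))
E
```

```text
[382. 384. 417.] [[0.28, 0.91, 0.3], [0.96, -0.27, -0.09], [-0.0, 0.31, -0.95]]
filter_grip 0.86 [287. 320.] [514.2 351.1 136. ]
[460.77275615 362.09560342 273.56191691] [-3.14144298e+00 -7.23266849e-04  2.85607785e+00] 3.3
```

View pics/w1.png

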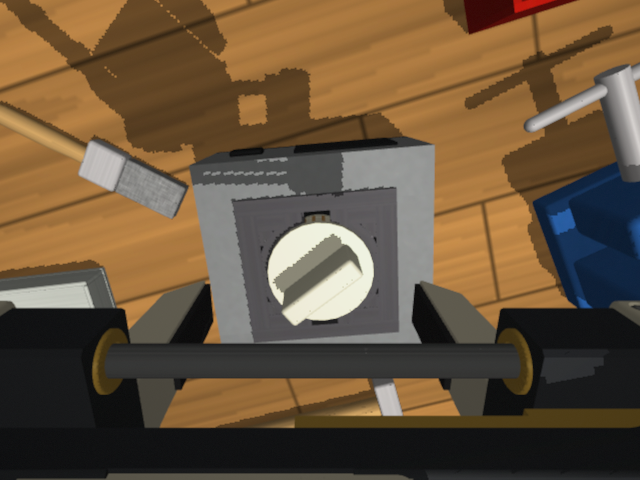

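View pics/crop.png

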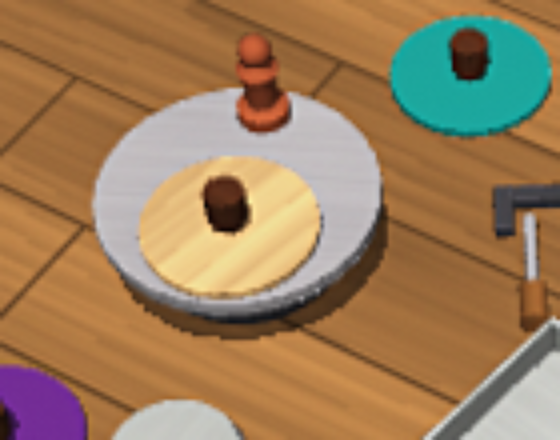

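Wrist picture: white flange centred near (row 272, col 320); bar top running (316,290)–(266,358); notches at (216,317) and (322,320); collar corners (199,233),(188,396),(332,399),(342,252). The crop confirms the plywood cover with dark knob on the turntable, with the figure beside it.

```bash
python3 - <<'E'
from h import *; import pickle
c=pickle.load(open("c1.pkl","rb"))
co=np.array([at_z(c,p,104)[:2] for p in [(199,233),(188,396),(332,399),(342,252)]])
print(co.round(),co.mean(0)); 
for i in range(4):
    d=co[(i+1)%4]-co[i]; print(np.hypot(*d),np.arctan2(d[1],d[0]))
n=[at_z(c,p,104)[:2] for p in [(213,317),(324,320)]]; d=n[1]-n[0]; print("notch",n,np.arctan2(*d[::-1]),np.hypot(*d))
# bar top face: vertices
b=np.array([at_z(c,p,151)[:2] for p in [(258,354),(275,362),(325,297),(308,283)]]);print("bar",b.round(1))
for i,j in((3,0),(2,1)):
    d=b[j]-b[i];print(np.hypot(*d),np.arctan2(d[1],d[0]))
print(b.mean(0))
m=(c["im"].min(2)>150)&(np.indices((480,640))[0]>210)&(np.indices((480,640))[0]<330)&(abs(np.indices((480,640))[1]-320)<60)
cnt=max(cv2.findContours(m.astype(np.uint8),0,1)[0],key=cv2.contourArea)
P=np.array([at_z(c,(y,x),111)[:2] for x,y in cv2.convexHull(cnt)[:,0]],np.float32)
print("flange",cv2.fitEllipse(P))
E
```

```text
[[432. 301.]
 [461. 432.]
 [594. 405.]
 [566. 271.]] [513.14297769 352.30937582]
134.73973448849645 1.3514234236263571
136.05410798926965 -0.20040862408811813
137.62421203342106 -1.780063017292116
137.4208009766934 2.9200553309603943
notch [array([462.90285546, 364.25457252]), array([565.32631536, 337.2291137 ])] -0.2579802763416699 105.9289411030505
bar [[491.5 383.9]
 [506.5 386.2]
 [533.5 326.7]
 [516.1 320.8]]
67.72893844237396 1.9427161212967121
65.30422758227427 1.9973452426578764
[511.91518386 354.38011753]
flange ((514.9071044921875, 350.6197814941406), (89.61259460449219, 98.03678894042969), 44.21087646484375)
```

>>> play_rows --rows '[[[0.25,-0.05,-0.4],[0,0,-0.905]],[[0.25,-0.05,-0.4],[0,0,-0.905]],[[0.25,-0.05,-0.4],[0,0,-0.905]],[[0.25,-0.05,-0.4],[0,0,-0.905]],[[0.25,-0.05,-0.4],[0,0,-0.905]],[[0.25,-0.05,-0.4],[0,0,-0.905]],[[0.25,-0.05,-0.4],[0,0,-0.905]],[[0,0,-0.65],[0,0,0]],[[0,0,-0.65],[0,0,0]],[[0,0,-0.58],[0,0,0]],[[0,0,0],[0,0,0]]]'

```text
time: 4.68
tool_pos: [512.3, 351.7, 132.1]
tcp_rot: [-3.138, 0.0, 1.973]
contact_force: [0.4, 0.2, -0.1]
grip_width: 91.9
finger_force: 0.0
```

>>> play_rows --rows '[[[0,0,0],[0,0,0]],[[0,0,0],[0,0,0]],[[0,0,0],[0,0,0]],[[0,0,0],[0,0,0]],[[0,0,0],[0,0,0]],[[0,0,0],[0,0,0]]]' --hand -1

```text
time: 5.42
tool_pos: [514.0, 351.3, 133.3]
tcp_rot: [3.142, 0.0, 1.971]
contact_force: [0.6, 0.0, 0.6]
grip_width: 36.4
finger_force: 0.0
```

>>> play_rows --rows '[[[0,0,0],[0,0,0]],[[0,0,0],[0,0,0]],[[0,0,0],[0,0,0]],[[0,0,0],[0,0,0]]]'

```text
time: 5.92
tool_pos: [514.1, 351.3, 133.3]
tcp_rot: [3.141, 0.0, 1.971]
contact_force: [0.4, 1.0, 0.4]
grip_width: 17.9
finger_force: 30.0
```

>>> play_rows --rows '[[[0,0,0],[0,0,0.76]],[[0,0,0],[0,0,0.76]],[[0,0,0],[0,0,0.76]],[[0,0,0],[0,0,0.76]],[[0,0,0],[0,0,0.76]],[[0,0,0],[0,0,0.76]],[[0,0,0],[0,0,0.76]],[[0,0,0],[0,0,0.76]],[[0,0,0],[0,0,0.76]],[[0,0,0],[0,0,0]],[[0,0,0],[0,0,0]]]'

```text
time: 7.3
tool_pos: [513.9, 351.3, 133.3]
tcp_rot: [-3.142, -0.0, 2.924]
contact_force: [-0.6, -0.3, 0.6]
grip_width: 18.0
finger_force: 30.0
```

```bash
python3 - <<'E'
from h import *
o=get_obs();print({k:np.round(v,2) for k,v in o.items()})
E
```

```text
{'time': np.float64(7.3), 'joint_positions': array([ 0.48,  0.61,  1.38,  0.  ,  1.14, -0.88]), 'dq': array([-0.  ,  0.  ,  0.  ,  0.  , -0.  , -0.01]), 'tau': array([-1.700e-01, -5.479e+01, -2.282e+01,  4.000e-02,  6.000e-02,
        6.000e-02]), 'tool_pos': array([513.92, 351.3 , 133.35]), 'tcp_rot': array([-3.14, -0.  ,  2.92]), 'contact_force': array([-0.58, -0.31,  0.61]), 'moment': array([0.03, 0.01, 0.04]), 'finger_force': np.float64(30.0), 'grip_width': np.float64(17.99)}
```

>>> play_rows --rows '[[[0,0,0.15],[0,0,0]],[[0,0,0.15],[0,0,0]],[[0,0,0.15],[0,0,0]],[[0,0,0],[0,0,0]]]'

```text
time: 7.8
tool_pos: [514.2, 351.5, 147.4]
tcp_rot: [3.141, 0.001, 2.926]
contact_force: [-0.2, 0.1, -2.9]
grip_width: 18.2
finger_force: 30.0
```

>>> play_rows --rows '[[[0,0,0.9],[0,0,0]],[[0,0,0.9],[0,0,0]],[[0,0,0.9],[0,0,0]],[[0.126,-0.937,0],[0,0,0]],[[0.126,-0.937,0],[0,0,0]],[[0.126,-0.937,0],[0,0,0]],[[0.126,-0.937,0],[0,0,0]],[[0.126,-0.937,0],[0,0,0]],[[0.126,-0.937,0],[0,0,0]],[[0.126,-0.937,0],[0,0,0]],[[0.126,-0.937,0],[0,0,0]],[[0.126,-0.937,-0.2],[0,0,0]]]'

```text
time: 9.3
tool_pos: [548.2, 97.4, 222.2]
tcp_rot: [3.141, 0.001, 2.926]
contact_force: [0.9, 0.3, -3.9]
grip_width: 18.1
finger_force: 30.0
```

>>> play_rows --rows '[[[0.126,-0.937,-0.3],[0,0,0]],[[0.126,-0.937,-0.4],[0,0,0]],[[0.126,-0.937,-0.5],[0,0,0]],[[0.126,-0.937,-0.5],[0,0,0]],[[0,0,-0.6],[0,0,0]],[[0,0,-0.6],[0,0,0]],[[0,0,-0.6],[0,0,0]],[[0,0,-0.25],[0,0,0]],[[0,0,0],[0,0,0]],[[0,0,0],[0,0,0]]]'

```text
time: 10.55
tool_pos: [563.6, -14.1, 110.1]
tcp_rot: [3.141, 0.001, 2.926]
contact_force: [0.3, 1.3, -3.7]
grip_width: 17.9
finger_force: 30.0
```

>>> play_rows --rows '[[[0,0,-0.25],[0,0,0]],[[0,0,-0.15],[0,0,0]],[[0,0,-0.1],[0,0,0]],[[0,0,0],[0,0,0]],[[0,0,0],[0,0,0]]]'

```text
time: 11.18
tool_pos: [563.2, -14.1, 94.3]
tcp_rot: [3.141, 0.0, 2.926]
contact_force: [-0.3, -0.8, -1.9]
grip_width: 17.8
finger_force: 30.0
```

```bash
python3 - <<'E'
from h import *
o=get_obs();print(o["tool_pos"],o["contact_force"])
c=cam("scene"); s=cam("side")
a=np.vstack([c["im"][180:340,220:420],s["im"][210:330,250:450][:, :]]);cv2.imwrite("pics/t.png",cv2.resize(a[...,::-1],None,fx=2,fy=2))
E
```

```text
[563.19240641 -14.10336812  94.34309686] [-0.34164487 -0.78215142 -1.91098051]
```

View pics/t.png

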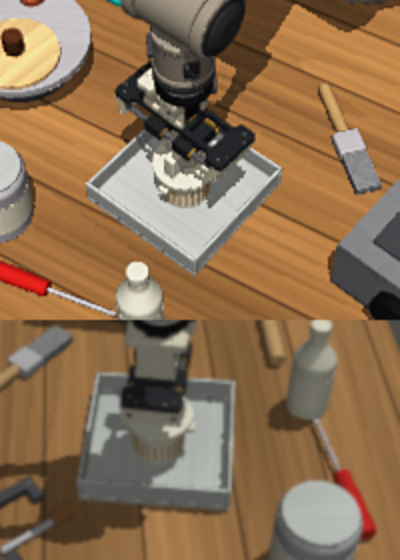

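The filter stands in the middle of the tray, about touching. Ease down a hair, release, rise.

>>> play_rows --rows '[[[0,0,-0.02],[0,0,0]],[[0,0,0],[0,0,0]],[[0,0,0],[0,0,0]]]'

```text
time: 11.65
tool_pos: [563.2, -14.1, 94.3]
tcp_rot: [3.141, 0.001, 2.926]
contact_force: [-2.8, 0.5, 6.1]
grip_width: 17.9
finger_force: 30.0
```

>>> play_rows --rows '[[[0,0,0],[0,0,0]],[[0,0,0],[0,0,0]],[[0,0,0],[0,0,0]],[[0,0,0],[0,0,0]],[[0,0,0.4],[0,0,0]],[[0,0,0.7],[0,0,0]],[[0,0,0.9],[0,0,0]],[[0,0,0.9],[0,0,0]],[[0,0,0.9],[0,0,0]],[[0,0,0.9],[0,0,0]],[[0,0,0.9],[0,0,0]],[[0,0,0],[0,0,0]]]' --hand 1

```text
time: 13.15
tool_pos: [564.1, -14.2, 264.6]
tcp_rot: [3.141, 0.006, 2.926]
contact_force: [-0.2, 0.7, -0.7]
grip_width: 91.9
finger_force: 0.0
```

>>> play_rows --rows '[[[-0.31,-0.98,0],[0,0,0]],[[-0.31,-0.98,0],[0,0,0]],[[-0.31,-0.98,0],[0,0,0]],[[-0.31,-0.98,0],[0,0,0]],[[-0.31,-0.98,0],[0,0,0]],[[-0.31,-0.98,0],[0,0,0]],[[-0.31,-0.98,0],[0,0,0]],[[-0.31,-0.98,0],[0,0,0]],[[-0.31,-0.98,0],[0,0,0]],[[-0.31,-0.98,0],[0,0,0]],[[0,0,0],[0,0,0]],[[0,0,0],[0,0,0]]]'

```text
time: 14.65
tool_pos: [470.0, -307.4, 261.1]
tcp_rot: [3.14, -0.001, 2.926]
contact_force: [0.4, -0.0, 0.3]
grip_width: 92.1
finger_force: 0.0
```

```bash
python3 - <<'E'
from h import *
for n in ("wrist","scene","side"):
    c=cam(n)
    if n=="wrist": save(c,"w2.png")
    for q,z in dict(cover_knob=103,cover=70,figure=70,turntable=0).items():
        for r in pinpoint(q,n)[:2]: print(n,q,round(r["p"],2),np.round(r["at"]),at_z(c,r["at"],z).round(1))
    if n=="scene":
        for r in pinpoint("filter",n)[:1]: print(n,"filter",at_z(c,r["at"],5).round(1))
o=get_obs();print(o["tool_pos"],o["tcp_rot"],o["time"])
E
```

```text
wrist cover_knob 0.89 [426. 278.] [ 668.8 -386.   103. ]
wrist cover_knob 0.77 [280. 290.] [ 519.  -338.4  103. ]
wrist cover 0.83 [264. 296.] [ 519.2 -333.8   70. ]
wrist cover 0.79 [405. 278.] [ 672.1 -388.8   70. ]
wrist figure 0.69 [157. 216.] [ 407.7 -379.    70. ]
scene cover_knob 0.97 [201. 222.] [ 528.4 -339.8  103. ]
scene cover_knob 0.82 [255. 166.] [ 766.6 -356.6  103. ]
scene cover 0.88 [208. 230.] [ 519.8 -323.4   70. ]
scene cover 0.83 [260. 170.] [ 760.8 -358.3   70. ]
scene figure 0.57 [174. 239.] [ 389.7 -381.9   70. ]
scene figure 0.22 [251. 392.] [419.2 166.9  70. ]
scene turntable 0.75 [211. 230.] [ 486.1 -359.2    0. ]
scene turntable 0.37 [275. 313.] [564.1  -9.7   0. ]
scene filter [561.8 -22.8   5. ]
side cover_knob 0.84 [369. 196.] [ 254.6 -336.7  103. ]
side cover_knob 0.77 [396. 424.] [ 718.7 -429.9  103. ]
side cover 0.89 [404. 417.] [ 709.1 -431.4   70. ]
side cover 0.8 [367. 324.] [ 524.8 -334.8   70. ]
side figure 0.77 [388. 270.] [ 407.7 -374.4   70. ]
side turntable 0.65 [393. 309.] [ 488.6 -359.6    0. ]
[ 470.10198731 -308.14724374  261.70611055] [ 3.14145815e+00 -3.90515639e-05  2.92619853e+00] 15.45
```

View pics/w2.png

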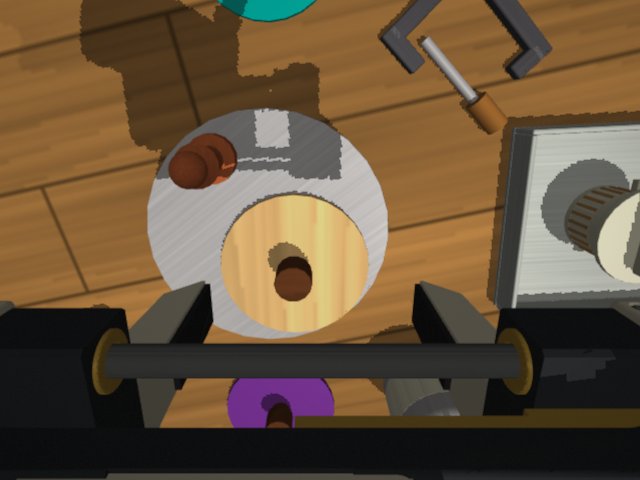

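The plywood cover's disc is centred near (262,295), its knob's top near (283,293); the figure is at (160,205), purple lid at (405,280), teal at the top edge.

```bash
python3 - <<'E'
from h import *
c=cam("wrist")
hsv=cv2.cvtColor(c["im"],cv2.COLOR_RGB2HSV)
I=np.indices((480,640)); roi=(abs(I[0]-262)<78)&(abs(I[1]-295)<80)
m=((hsv[...,1]>60)&(hsv[...,2]>150)&roi).astype(np.uint8)
cnt=max(cv2.findContours(m,0,1)[0],key=cv2.contourArea)
P=np.array([at_z(c,(y,x),78)[:2] for x,y in cv2.convexHull(cnt)[:,0]],np.float32)
print("disc",cv2.fitEllipse(P),cv2.minEnclosingCircle(P))
for p in((281,293),(285,293)):print("knobtop",at_z(c,p,115))
print(proj(c,[515.5,-337,115]))
E
```

```text
disc ((544.9618530273438, -343.7892150878906), (157.08546447753906, 189.92645263671875), 69.17285919189453) ((540.0958862304688, -344.97216796875), 91.2344741821289)
knobtop [ 515.8628634  -335.09134849  115.        ]
knobtop [ 519.38731249 -335.9176294   115.        ]
(np.float64(281.0576588869141), np.float64(290.64298024696086))
```

>>> play_rows --rows '[[[0.4,-0.23,-0.7],[0,0,0]],[[0.4,-0.23,-0.7],[0,0,0]],[[0.4,-0.23,-0.7],[0,0,0]],[[0.4,-0.23,-0.7],[0,0,0]],[[0,0,-0.7],[0,0,0]],[[0,0,-0.7],[0,0,0]],[[0,0,-0.7],[0,0,0]],[[0,0,0],[0,0,0]],[[0,0,0],[0,0,0]]]'

```text
time: 16.62
tool_pos: [518.5, -336.1, 115.6]
tcp_rot: [-3.141, 0.001, 2.926]
contact_force: [0.0, -0.3, -0.4]
grip_width: 91.9
finger_force: 0.0
```

```bash
python3 - <<'E'
from h import *
c=cam("wrist")
o=get_obs();print(o["tool_pos"],o["tcp_rot"],o["contact_force"])
save(c,"w3.png")
E
```

```text
[ 518.64308249 -336.12579901  115.89789142] [-3.14081664e+00  1.67915700e-03  2.92630622e+00] [-0.18621594 -0.16564398  0.01453865]
```

View pics/w3.png

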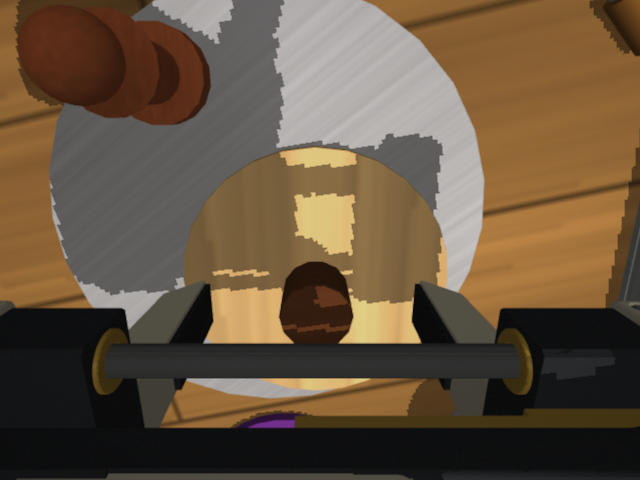

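Knob is centred between the fingers (col 316; cover edges 183–446); the figure is well clear at upper left. Check the offset along tool x.

```bash
python3 - <<'E'
from h import *
c=cam("wrist")
x=np.array([-.977,.215,0]);k=np.array([518.6,-336.1,0])
for d in(-6,0,6):
    b=k+d*x
    print(d,"near disc edge",proj(c,b+68*x+[0,0,78]),"head low near",proj(c,b+16*x+[0,0,87]),"top near",proj(c,b+16*x+[0,0,115]),"far top",proj(c,b-16*x+[0,0,115]))
    print([tuple(np.round(proj(c,b+68*s*np.array([.215,.977,0])+[0,0,78]))) for s in(-1,1)])
E
```

```text
-6 near disc edge (np.float64(159.47211279945216), np.float64(314.05971721072257)) head low near (np.float64(270.2219624038062), np.float64(313.7642368902207)) top near (np.float64(297.1421043321515), np.float64(313.9305707749802)) far top (np.float64(362.3142858954723), np.float64(313.69843815673113))
[(np.float64(291.0), np.float64(183.0)), (np.float64(292.0), np.float64(444.0))]
0 near disc edge (np.float64(146.29878041780017), np.float64(314.10284636858694)) head low near (np.float64(258.7052824509731), np.float64(313.80261779074743)) top near (np.float64(284.01276168370765), np.float64(313.9773353394273)) far top (np.float64(350.68012422924323), np.float64(313.7398771318266))
[(np.float64(281.0), np.float64(182.0)), (np.float64(281.0), np.float64(446.0))]
6 near disc edge (np.float64(132.8459194321523), np.float64(314.1468906960485)) head low near (np.float64(246.9543797070771), np.float64(313.8417792705455)) top near (np.float64(270.5711405111863), np.float64(314.02521218874324)) far top (np.float64(338.7857508012817), np.float64(313.78224293852566))
[(np.float64(270.0), np.float64(180.0)), (np.float64(271.0), np.float64(447.0))]
```

>>> play_rows --rows '[[[0,0,-0.3],[0,0,0]],[[0,0,-0.23],[0,0,0]],[[0,0,0],[0,0,0]]]'

```text
time: 17.1
tool_pos: [517.7, -335.4, 97.9]
tcp_rot: [3.141, -0.002, 2.926]
contact_force: [-0.3, -0.1, 0.0]
grip_width: 91.8
finger_force: 0.0
```

>>> play_rows --rows '[[[0,0,0],[0,0,0]],[[0,0,0],[0,0,0]],[[0,0,0],[0,0,0]],[[0,0,0],[0,0,0]],[[0,0,0],[0,0,0]],[[0,0,0],[0,0,0]],[[0,0,0],[0,0,0]],[[0,0,0],[0,0,0]]]' --hand -1

```text
time: 18.1
tool_pos: [518.2, -335.6, 98.8]
tcp_rot: [3.141, -0.0, 2.926]
contact_force: [0.3, 0.2, -1.6]
grip_width: 31.4
finger_force: 30.0
```

>>> play_rows --rows '[[[0,0,0.3],[0,0,0]],[[0,0,0.9],[0,0,0]],[[0,0,0.9],[0,0,0]],[[0,0,0.9],[0,0,0]],[[0,0,0.9],[0,0,0]],[[0,0.5,0.5],[0,0,0]],[[0,0.9,0],[0,0,0]],[[0,0.9,0],[0,0,0]],[[0,0.9,0],[0,0,0]],[[0,0.9,0],[0,0,0]],[[0,0.9,0],[0,0,0]],[[0,0.9,0],[0,0,0]]]'

```text
time: 19.6
tool_pos: [517.5, -156.8, 230.6]
tcp_rot: [3.141, -0.001, 2.927]
contact_force: [0.1, 0.6, -0.7]
grip_width: 31.8
finger_force: 30.0
```

>>> play_rows --rows '[[[0,0.9,0],[0,0,0]],[[0,0.9,0],[0,0,0]],[[0,0.9,0],[0,0,0]],[[0,0.9,0],[0,0,0]],[[0,0.9,0],[0,0,0]],[[0,0.9,0],[0,0,0]],[[0,0.9,0],[0,0,0]],[[0,0.9,0],[0,0,0]],[[0,0.9,0],[0,0,0]],[[0,0.9,0],[0,0,0]],[[0,0.9,0],[0,0,0]],[[0,0,0],[0,0,0]]]'

```text
time: 21.1
tool_pos: [517.0, 140.3, 230.6]
tcp_rot: [3.141, -0.001, 2.929]
contact_force: [-0.8, -0.3, -1.3]
grip_width: 31.7
finger_force: 30.0
```

>>> play_rows --rows '[[[-0.02,0.88,0],[0,0,0]],[[-0.02,0.88,0],[0,0,0]],[[-0.02,0.88,0],[0,0,0]],[[-0.02,0.88,0],[0,0,0]],[[-0.02,0.88,0],[0,0,0]],[[0,0.88,0],[0,0,0]],[[0,0.88,0],[0,0,0]],[[0,0.88,0],[0,0,0]],[[0,0,0],[0,0,0]],[[0,0,0],[0,0,0]]]'

```text
time: 22.35
tool_pos: [515.0, 348.5, 230.6]
tcp_rot: [-3.141, -0.0, 2.926]
contact_force: [0.1, -0.3, -0.8]
grip_width: 31.4
finger_force: 30.0
```

```bash
python3 - <<'E'
from h import *
o=get_obs();print(o["tool_pos"],o["tcp_rot"],o["contact_force"],o["grip_width"])
c=cam("scene"); w=cam("wrist")
a=np.hstack([c["im"][180:420,320:520],w["im"][120:360,180:460]]);cv2.imwrite("pics/p.png",cv2.resize(a[...,::-1],None,fx=1.6,fy=1.6))
for n in("scene","side"):
    k=cam(n)
    for r in pinpoint("port",n)[:1]: print(n,"port",round(r["p"],2),at_z(k,r["at"],104))
    for r in pinpoint("extractor",n)[:1]: print(n,"ext",round(r["p"],2),at_z(k,r["at"],0))
E
```

```text
[514.96196698 348.53879322 230.55560073] [-3.14056952e+00 -4.52551839e-04  2.92606105e+00] [ 0.09680503 -0.32285911 -0.8080829 ] 31.353645402995102
scene port 0.96 [512.94240973 353.9044445  104.        ]
scene ext 0.9 [522.17001041 355.20449347   0.        ]
side port 0.58 [509.33897523 354.42380409 104.        ]
side ext 0.91 [514.93837108 366.30062401   0.        ]
```

View pics/p.png

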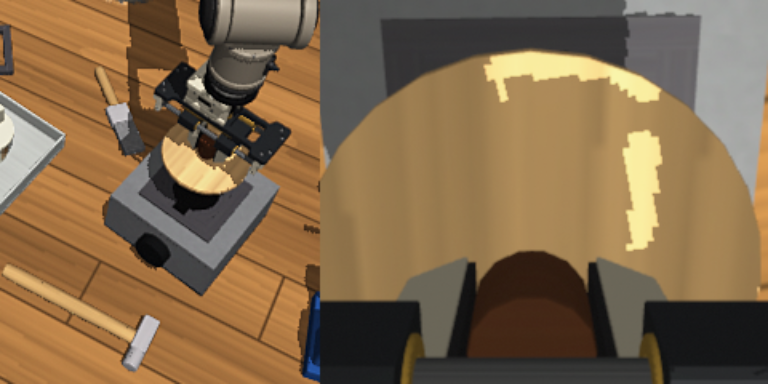

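The cover hangs level over the collar; lower it.

>>> play_rows --rows '[[[-0.05,0.12,-0.7],[0,0,0]],[[0,0,-0.7],[0,0,0]],[[0,0,-0.7],[0,0,0]],[[0,0,-0.6],[0,0,0]],[[0,0,-0.3],[0,0,0]],[[0,0,-0.1],[0,0,0]],[[0,0,-0.08],[0,0,0]],[[0,0,0],[0,0,0]],[[0,0,0],[0,0,0]]]'

```text
time: 23.88
tool_pos: [513.8, 353.2, 135.9]
tcp_rot: [3.141, 0.001, 2.926]
contact_force: [-0.6, 0.8, -1.7]
grip_width: 31.1
finger_force: 30.0
```

>>> play_rows --rows '[[[0,0,-0.06],[0,0,0]],[[0,0,-0.04],[0,0,0]],[[0,0,0],[0,0,0]],[[0,0,0],[0,0,0]]]'

```text
time: 24.38
tool_pos: [513.7, 353.1, 132.8]
tcp_rot: [3.141, 0.0, 2.926]
contact_force: [-0.4, -1.1, 3.4]
grip_width: 31.6
finger_force: 30.0
```

Contact. Release and rise.

>>> play_rows --rows '[[[0,0,0],[0,0,0]],[[0,0,0],[0,0,0]],[[0,0,0],[0,0,0]],[[0,0,0],[0,0,0]],[[0,0,0.4],[0,0,0]],[[0,0,0.8],[0,0,0]],[[0,0,0.9],[0,0,0]],[[0,0,0.9],[0,0,0]],[[-0.5,0,0.9],[0,0,0]],[[-0.9,0,0.5],[0,0,0]],[[-0.9,0,0],[0,0,0]],[[0,0,0],[0,0,0]]]' --hand 1

```text
time: 25.88
tool_pos: [443.5, 353.4, 266.0]
tcp_rot: [3.14, 0.001, 2.928]
contact_force: [0.8, -0.8, 0.1]
grip_width: 91.6
finger_force: 0.0
```

```bash
python3 - <<'E'
from h import *
w=cam("wrist"); s=cam("scene"); d=cam("side")
a=np.hstack([cv2.resize(w["im"],(400,300)),cv2.resize(d["im"],(400,300))])
b=cv2.resize(s["im"][140:340,150:540],(585,300)); b=np.hstack([b,np.zeros((300,215,3),np.uint8)])
cv2.imwrite("pics/f.png",np.vstack([a,b])[...,::-1])
for q,z in (("cover",104),("cover_knob",137)):
    for r in pinpoint(q,"wrist")[:1]: print(q,round(r["p"],2),at_z(w,r["at"],z))
E
```

```text
cover 0.62 [513.69956249 351.76297373 104.        ]
cover_knob 0.67 [514.17227515 349.60379255 137.        ]
```

View pics/f.png

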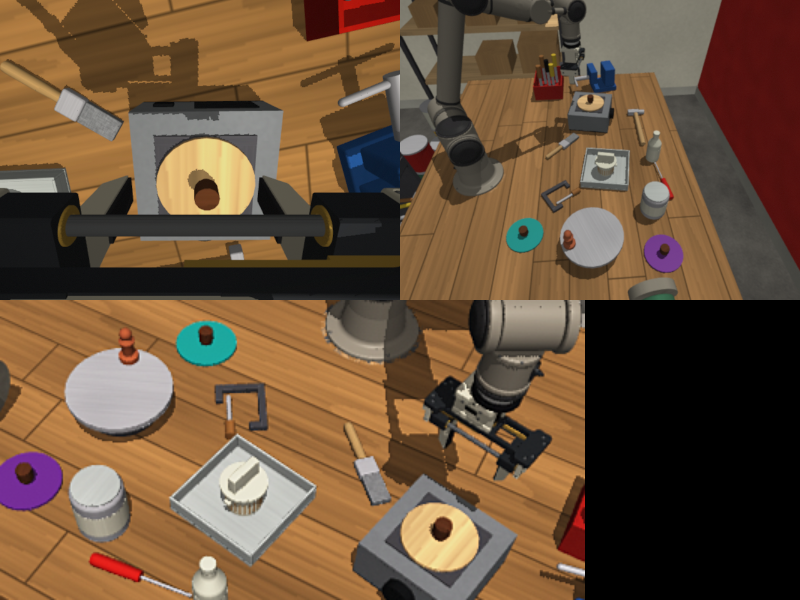

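The cover lies centred on the collar, the filter stands upright in the tray, and the figure is still standing on the turntable. Handing in.

```bash
python3 -c "
from plant import bot
print(bot.close_job())"
```

```text
the job is handed in; nothing more can be done
None
```

I handed the job in after about 26 of the 61 s: the filter stands upright in the tray, the plywood cover lies centred over the port with the hole and notches covered, and in the last pictures the figure and the other tools were where they started.

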